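# Set the filter head and hold the lamp shutter half open

## Task

On the grey lamp unit, first leave the spring-loaded shutter closed and turn the black filter head until the white pointer on its grip faces the yellow index mark at the front. Then slide the shutter by its red tab against the spring to half travel, where the red line on the shutter meets the long yellow tick, never letting it go near fully open, and finish still holding it there with the fingers, steady, since it springs shut when let go. Leave the filter head on its mark and the other things on the worktop where they are.

Things in the scene. Friction and masses are not known exactly. Their poses are not given: they have to be found in the camera images.
- lamp_unit: grey lamp unit, fixed to the worktop: a flat box 112 mm deep (its x), 222 mm wide (its y), dark flat top deck 45 mm above the worktop. Origin: centre of its underside; its -x is the front side (roughly toward the robot), its +y runs to the left as seen from the front. Its yaw varies. On the deck: the filter head on the axis 62 mm toward its -y, and the shutter on its +y half between two low rails (7 mm high) along its y, with an end stop 9 mm high at the +y edge
- filter_grip (a point): centre of the grip bar of the black filter head, on its turning axis, 70 mm above the worktop. The head is a disc of 54 mm diameter whose top lies 57 mm above the worktop, with an upright bar on it, 44 mm long, 12 mm thick, standing from 57 to 81 mm above the worktop. The point turns with the head: its x runs along the bar, and the white pointer is at the -x end; its z is up
- filter_head (a joint): turning angle of the filter head, rad, positive anticlockwise seen from above, range -1.7 to 1.7; at 0 the white pointer faces the yellow index mark (along the unit's -x). It stays where it is left (friction 0.05 N m)
- index_mark (a point): yellow mark on the deck at the front of the filter head, a bar 18 x 5 mm, flat; the point is its centre, 41 mm in front (-x) of the head's axis, 45 mm above the worktop
- tab_center (a point): centre of the red tab with which the shutter is moved, 66 mm above the worktop. The tab is 24 mm along the unit's x, 14 mm along the unit's y (the sliding direction) and 30 mm high, from 51 to 81 mm above the worktop, standing on the shutter's steel plate (60 mm long, 46 mm wide). The point moves with the shutter; its axes are those of the lamp unit. Closed, it stands 82 mm from the filter head's axis, toward the unit's +y
- shutter (a joint): travel of the shutter, m: 0 closed (as at the start), 0.048 fully open, 0.024 half; it grows as the shutter slides along the unit's +y, away from the filter head. A spring pushes it shut: about 3 N when closed, 7 N at half travel, 11 N fully open
- half_mark (a point): centre of the long yellow tick on the deck in front of the shutter (18 mm along the unit's x, 3 mm wide, between two shorter white ticks for closed and fully open), 40 mm in front of the line along which the tab's centre moves, 45 mm above the worktop. At half travel the tab's centre and the red line on the shutter plate are level with it along the unit's y
- micrometer: steel and green micrometer, 132 mm long, 16 mm high, lying on the worktop left of the lamp unit; origin at its underside; a bystander, not to be disturbed
- pen: white and red pen, 145 mm long, lying on the worktop left of the lamp unit; origin at its underside; a bystander, not to be disturbed
- sample_cup: small white open cup, 37 mm across, 26 mm high, right of the lamp unit, next to the tall grey spectrometer that stands at the right (x beyond 0.45, y beyond -0.47 m; come in round its front); origin at its underside; a bystander, not to be disturbed
- brass_disc: brass-coloured disc, 34 mm across, 7 mm high, right of the lamp unit; origin at its underside; a bystander, not to be disturbed
- loupe: black loupe, 38 mm across, 30 mm high, right of the lamp unit near the front edge; origin at its underside; a bystander, not to be disturbed
- tape_roll: roll of tape lying flat, 105 mm across, 25 mm high, far left; origin at its underside; a bystander, not to be disturbed

How it is judged:
By the outcome, as a careful person would: the job done as asked, in the order asked, and still so for the second after the job is handed in, while the arm keeps its last pose, push and grip.
It also fails if it takes over 45 s, if anything falls off the work surface, if the arm or the gripper's body presses on something with over 40 N, if the wrist force passes 120 N, or if a joint passes its speed limit or range.

## Robot

A 6-joint arm with a two-finger parallel gripper is mounted at the origin on a cart in front of the work surface, level with it; the furniture and walls round the work are solid. World frame = base frame: x ahead of the robot, y to its left, z up, the work surface at z = 0. Lengths are in m, angles in rad, forces in N, time in s.
With the tool pointing down it reaches from about 0.2 to 0.875 m from the base axis. Payload 3.4 kg.
Tool frame: the origin (TCP) lies on the centre line of the jaws, within the pads' length; the fingertips stand 25 mm ahead of it and the grasp point (between the pads) lies 6 mm ahead of it; z points along the fingers, y is the line along which they close (so a half turn about z gives the same grasp; the last joint's range is limited). The gripper opens to 94 mm and grips with 3 to 60 N. Pads are 16 mm wide; open, the fingers measure 119 mm over their backs; the gripper's body (75 mm by 177 mm) begins 78 mm behind the grasp point.
Start: joints at [-1.372, 0.276, 1.505, -0, 1.361, -0.121], TCP at [0.181, -0.546, 0.193] pointing down, gripper open.
Joint ranges: [-2.89, 2.89], [-0.75, 2.08], [0.22, 2.7], [-1.18, 4.32], [0.11, 2.71], [-2.7, 2.7]. Speed limits (rad/s): [2.57, 2.57, 3.14, 3.14, 3.14, 3.14].

## Interface

Orientations are given as a rotation vector (axis times angle).
In Python, from bench import telemetry, vision, order gives the robot as it stands.
- The arm moves only by the shell command python3 -m handwheel 'ROWS' [FORCE]. ROWS is JSON, a list of rows, each an object with "hand": the finger opening in m, from 0 to 0.094; "dp": the shift along the tool's x, y, z in m, a list of three; "turn": the turn about the tool's z in rad. A call has 1 to 20 rows; each row is the pose to reach, as a shift and turn from the pose commanded when the call began, along the tool's axes at that moment; what a row does not reach only later rows make up. A row lasts 1/12 s, in which the tool goes at most 41.7 mm and 7.16 degrees, less where a joint would pass 70% of its speed; a pose out of reach is approached as far as the arm can. A call with a gripper value outside its range is refused whole. The fingers move at their own pace and stop on an object; FORCE is the grip in N (left out, the last holds). Time passes only in rows, so rows that repeat a pose let the fingers close. It gives the time, the measured TCP pose, the force, the opening and the grip force at its end, in the units of the state.
- telemetry.observe(): the state, without advancing time (a new reading comes with each control period).
- vision.camera(name): name is "side" or "top" or "wrist"; returns (picture, depth): 420x560x3 uint8, blue, green, red; 420x560 float32, m along the optical axis (not along the pixel's ray), 0 where there is no reading.
- vision.camera_params(name): a dict with "fx", "fy", "cx", "cy" (pixels), "k1" (the pictures are not rectified: a ray, as slopes to the right and down, at radius r is drawn at 1 + k1 r^2 times it, then the intrinsics apply), "xyz" and "orientation" of the camera in the world; the wrist camera has in their place "tool_from_camera" (4x4, takes a point from camera to tool coordinates, whose origin is the TCP and whose axes are the flange's). Camera axes: x right, y down, z forward; pixel columns grow to the right and rows downward; lengths in m; the calibration is good to about 2 mm. A picture is of the moment at which its call begins: read the wrist's pose just before it. camera_params takes no time and is no camera call.
- order.close_job(): hands the job in; it is judged then, once.
Trained networks look in the newest picture that a camera, given by its name, has taken for a name from the list of things; names that differ only in an ending like _2 or _b are one class to them, and where a whole thing is asked for, a point or a joint stands for the part that bears it (a point fixed in the world has none). Each returns a list of dicts, best first, with "score" (0 to 1); they miss things now and then, are a little off and sometimes report something else, mostly with a low value. They report only what shows in the picture. A call takes as long as a camera call.
- vision.find_in(camera, name): "rect" ([left, top, width, height] in pixels, round what is visible of it).
- vision.mark_of(camera, name): "at" ([column, row] in pixels: a listed point, or the origin of a listed thing).
The state is a dict: "time_s": time; "joint_positions": joint angles; "joint_velocities": joint speeds; "joint_torque": joint torques, N m; "ee_pos": TCP position; "eef_rot": TCP orientation; "force": force on the tool from outside, world axes, zero at the start; "moment": the same for the moment, N m; "width": finger opening in m; "gripper_force": force on a finger pad.
Only numpy, scipy, OpenCV 4.12 (cv2) and the standard library are available. Lean on these libraries where they do the work, as an engineer would, in place of code of your own. Each camera call takes 0.05 s, during which the arm holds its last target. There are 200 camera calls.

## Working session

There is one attempt and no reset: what is moved stays moved. The work goes in short steps, Python scripts to look and compute and a shell command to move; the robot and the scene stay as the last step left them, time stands still between calls to the robot, and variables do not carry over. Pictures are saved under pics/ and viewed, at most 10 in all, crops included, and the job is handed in when it is done.

```bash
mkdir -p pics; cat > h.py <<'E'
import numpy as np, cv2
from scipy.spatial.transform import Rotation as R
from bench import telemetry, vision, order
def cam(n):
    p=vision.camera_params(n)
    if n=="wrist":
        s=telemetry.observe(); T=np.eye(4); T[:3,:3]=R.from_rotvec(s["eef_rot"]).as_matrix(); T[:3,3]=s["ee_pos"]
        T=T@np.array(p["tool_from_camera"])
    else:
        T=np.eye(4); o=np.array(p["orientation"],float)
        T[:3,:3]=o if o.shape==(3,3) else R.from_rotvec(o).as_matrix(); T[:3,3]=p["xyz"]
    return p,T
def ray(p,T,uv):
    K=np.array([[p["fx"],0,p["cx"]],[0,p["fy"],p["cy"]],[0,0,1]])
    q=cv2.undistortPoints(np.array([[uv]],float),K,np.array([p["k1"],0,0,0.]))[0,0]
    return T[:3,3],T[:3,:3]@np.array([q[0],q[1],1])
def at_z(p,T,uv,z):
    o,d=ray(p,T,uv); return o+d*(z-o[2])/d[2]
def at_depth(p,T,uv,dep):
    o,d=ray(p,T,uv); return o+d*dep
E
python3 - <<'E'
from h import *
print(vision.camera_params("top"))
Z=dict(filter_grip=.07,index_mark=.045,tab_center=.066,half_mark=.045,lamp_unit=0,micrometer=0,pen=0,sample_cup=0,brass_disc=0,loupe=0)
for n in ("top","side"):
    p,T=cam(n); im,de=vision.camera(n); cv2.imwrite(f"pics/{n}0.png",im)
    for k,z in Z.items():
        for m in vision.mark_of(n,k)[:2]:
            print(n,k,np.round(m["at"],1),round(m["score"],2),at_z(p,T,m["at"],z).round(4))
s=telemetry.observe(); print(s["time_s"],s["ee_pos"],R.from_rotvec(s["eef_rot"]).as_matrix().round(3),s["force"],s["width"])
E
```

```text
{'fx': 439.8236789442489, 'fy': 439.8236789442489, 'cx': 277.2424410586001, 'cy': 211.70438808263896, 'k1': -0.05336109380194763, 'xyz': array([ 0.3766377 , -0.01065719,  1.28404133]), 'orientation': array([-2.17127641,  2.14469117, -0.09126081])}
top filter_grip [382.4 202.4] 0.6 [ 0.5334 -0.277   0.07  ]
top filter_grip [347.3 224.8] 0.22 [ 0.4699 -0.1793  0.07  ]
top index_mark [386.  217.8] 0.76 [ 0.4929 -0.2922  0.045 ]
top tab_center [355.8 204.2] 0.78 [ 0.528  -0.2037  0.066 ]
top half_mark [348.3 223.3] 0.79 [ 0.4761 -0.1856  0.045 ]
top lamp_unit [139.3 224.7] 0.71 [0.4681 0.4242 0.    ]
top lamp_unit [357.4 209. ] 0.66 [ 0.5221 -0.2188  0.    ]
top pen [226.3 231.9] 0.64 [0.4502 0.1648 0.    ]
top pen [427.3 178.8] 0.23 [ 0.6143 -0.4266  0.    ]
top sample_cup [429.4 196.8] 0.49 [ 0.5606 -0.4315  0.    ]
top brass_disc [428.9 176.9] 0.44 [ 0.6201 -0.4315  0.    ]
top loupe [430.8 247.1] 0.59 [ 0.4129 -0.4323  0.    ]
side filter_grip [315.8 261.1] 0.69 [ 0.5261 -0.2814  0.07  ]
side index_mark [302.1 271.2] 0.66 [ 0.4934 -0.2799  0.045 ]
side index_mark [287.2 338.8] 0.64 [ 0.3967 -0.4801  0.045 ]
side tab_center [301.4 243.5] 0.77 [ 0.5188 -0.1945  0.066 ]
side half_mark [285.6 253.7] 0.77 [ 0.4757 -0.1995  0.045 ]
side lamp_unit [308.  270.9] 0.93 [ 0.5295 -0.226   0.    ]
side micrometer [242.5 193.1] 0.53 [0.4533 0.2571 0.    ]
side pen [247.1 207.1] 0.62 [0.4479 0.1515 0.    ]
side pen [321.4 261.3] 0.29 [ 0.5781 -0.1947  0.    ]
side brass_disc [238.3 172.4] 0.46 [0.4726 0.4396 0.    ]
side loupe [289.3 336.5] 0.74 [ 0.4166 -0.4334  0.    ]
1.1 [ 0.18080093 -0.54586147  0.19347533] [[ 0.949  0.314  0.   ]
 [ 0.314 -0.949 -0.   ]
 [ 0.     0.    -1.   ]] [-0.27025517 -0.52691089  0.85520384] 0.09376863642416111
```

```bash
python3 - <<'E'
from h import *
im=cv2.imread("pics/top0.png")
cv2.imwrite("pics/top0c.png",cv2.resize(im[150:270,310:450],None,fx=5,fy=5,interpolation=cv2.INTER_CUBIC))
im=cv2.imread("pics/side0.png")
cv2.imwrite("pics/side0c.png",cv2.resize(im[200:360,230:400],None,fx=3.75,fy=3.75,interpolation=cv2.INTER_CUBIC))
p,T=cam("top"); _,de=vision.camera("top")
vs,us=np.mgrid[140:280,300:460]
P=np.array([at_depth(p,T,(u,v),de[v,u]) for u,v in zip(us.ravel(),vs.ravel()) if de[v,u]>0])
M=P[(P[:,2]>.03)&(P[:,2]<.1)&(P[:,0]>.4)&(P[:,1]<-.05)&(P[:,1]>-.4)]
print(len(M),np.median(M[:,2]),cv2.minAreaRect((M[:,:2]*1000).astype(np.float32)))
E
```

```text
3037 0.04703062063110375 ((522.78759765625, -220.92596435546875), (115.64979553222656, 221.9652557373047), 12.6154203414917)
```

View pics/top0c.png

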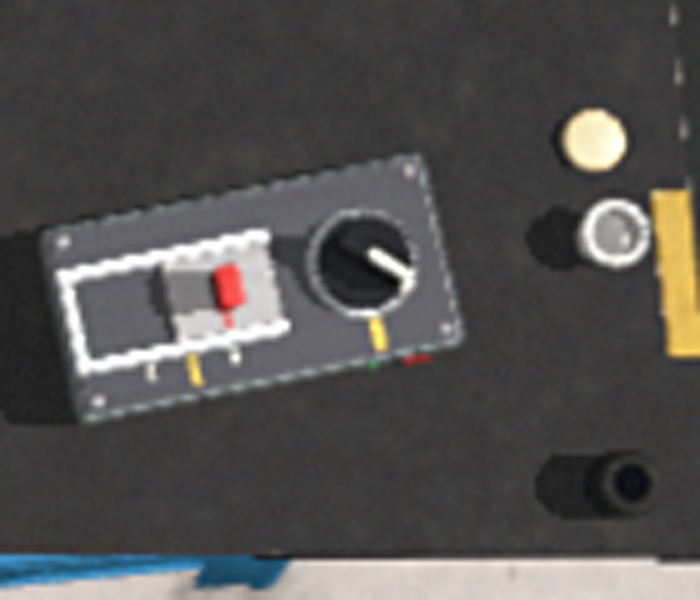

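View pics/side0c.png

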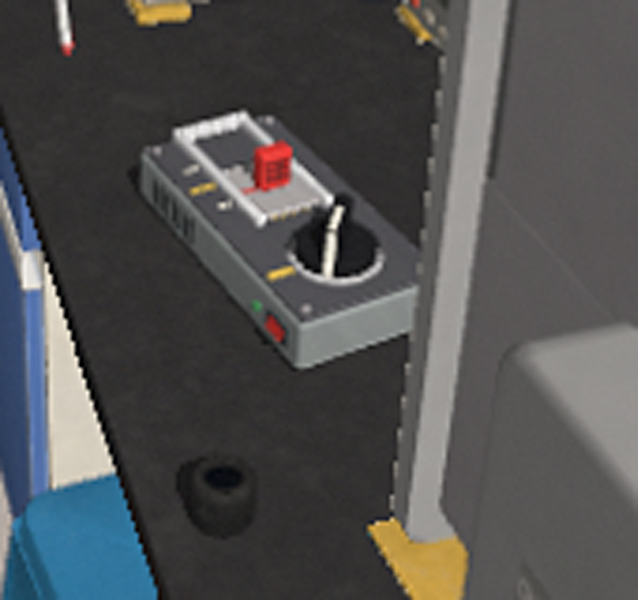

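The top crop shows the unit yawed about 12.6°, with the red tab at (229,288), the head at (362,262), and the white pointer running (372,252)→(412,282), so the head is at about +40°. The side crop agrees with this. I'll move above the head by way of the front.

```bash
python3 -m handwheel '[{"hand":0.05,"dp":[0.15,-0.23,0],"turn":-0.3},{"hand":0.05,"dp":[0.15,-0.23,0],"turn":-0.3},{"hand":0.05,"dp":[0.15,-0.23,0],"turn":-0.3},{"hand":0.05,"dp":[0.15,-0.23,0],"turn":-0.3},{"hand":0.05,"dp":[0.15,-0.23,0],"turn":-0.3},{"hand":0.05,"dp":[0.15,-0.23,0],"turn":-0.3},{"hand":0.05,"dp":[0.42,-0.14,0],"turn":-0.61},{"hand":0.05,"dp":[0.42,-0.14,0],"turn":-0.61},{"hand":0.05,"dp":[0.42,-0.14,0],"turn":-0.61},{"hand":0.05,"dp":[0.42,-0.14,0],"turn":-0.61},{"hand":0.05,"dp":[0.42,-0.14,0],"turn":-0.61},{"hand":0.05,"dp":[0.42,-0.14,0],"turn":-0.61},{"hand":0.05,"dp":[0.42,-0.14,0],"turn":-0.61},{"hand":0.05,"dp":[0.42,-0.14,0],"turn":-0.61},{"hand":0.05,"dp":[0.42,-0.14,0],"turn":-0.61},{"hand":0.05,"dp":[0.42,-0.14,0],"turn":-0.61},{"hand":0.05,"dp":[0.42,-0.14,0],"turn":-0.61}]' 25
cat > w.py <<'E'
from h import *
import sys
p,T=cam("wrist"); s=telemetry.observe(); im,de=vision.camera("wrist"); cv2.imwrite(f"pics/{sys.argv[1]}.png",im)
for k,z in dict(filter_grip=.07,index_mark=.045,tab_center=.066,half_mark=.045).items():
    for m in vision.mark_of("wrist",k)[:2]:
        print(k,np.round(m["at"],1),round(m["score"],2),at_z(p,T,m["at"],z).round(4))
M=R.from_rotvec(s["eef_rot"]).as_matrix()
print(s["time_s"],s["ee_pos"],np.degrees(np.arctan2(M[1,0],M[0,0])),s["force"],s["width"],s["joint_positions"])
E
python3 w.py w1
```

```text
time_s: 2.57
ee_pos: [0.534, -0.281, 0.1936]
eef_rot: [-2.808, -1.407, 0.001]
force: [-0.2, -0.5, 1.5]
width: 0.05
gripper_force: 0.0
filter_grip [279.5 192.1] 0.58 [ 0.539  -0.2794  0.07  ]
index_mark [251.9 216. ] 0.7 [ 0.4985 -0.2869  0.045 ]
tab_center [208.8 131.4] 0.62 [ 0.5208 -0.197   0.066 ]
half_mark [169.4 145.9] 0.55 [ 0.4774 -0.1826  0.045 ]
2.5667 [ 0.53403043 -0.28097428  0.1935575 ] 53.231089138145975 [-0.16327437 -0.54629051  1.54490337] 0.0500031017528309 [-5.99248995e-01  3.19290405e-01  1.44135698e+00 -5.36455461e-04
  1.38178408e+00  4.25908060e-02]
```

View pics/w1.png

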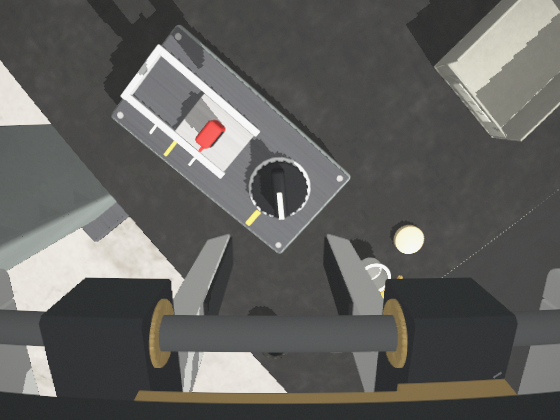

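The wrist picture shows the deck screws at (178,36), (121,115), (279,245) and (340,178). The head disc is at (279,187), and the white pointer runs (278,193)→(281,217). I'll refine the poses from these.

```bash
python3 - <<'E'
from h import *
p,T=cam("wrist")
Q=np.array([at_z(p,T,u,.045)[:2] for u in [(178,36),(121,115),(279,245),(340,178)]])
print(Q.round(4),Q.mean(0)); 
for a,b in ((0,3),(1,2)):
    d=Q[a]-Q[b]; print("yaw",np.degrees(np.arctan2(-d[0],d[1])),np.linalg.norm(d))
im=cv2.imread("pics/w1.png"); 
def comp(mask,win,z,name):
    x0,y0,x1,y1=win; m=np.zeros(mask.shape,np.uint8); m[y0:y1,x0:x1]=mask[y0:y1,x0:x1]
    v,u=np.nonzero(m); P=np.array([at_z(p,T,(a,b),z)[:2] for a,b in zip(u,v)])
    c=P.mean(0); w,V=np.linalg.eigh(np.cov(P.T)); print(name,len(P),c.round(4),"axis",np.degrees(np.arctan2(V[1,1],V[0,1])),(12*w)**.5)
b,g,r=[im[...,i].astype(int) for i in range(3)]
comp((r>120)&(g>120)&(b>120),(268,188,292,222),.081,"ptr")
comp((r>140)&(g<90),(180,110,235,145),.081,"red")
comp((r>150)&(g>120)&(b<100),(240,205,265,230),.045,"index")
comp((r>150)&(g>120)&(b<100),(155,135,182,160),.045,"half")
cv2.imwrite("pics/w1c.png",cv2.resize(im[80:260,110:360],None,fx=3,fy=3,interpolation=cv2.INTER_CUBIC))
E
```

```text
[[ 0.5497 -0.1108]
 [ 0.4596 -0.1315]
 [ 0.5025 -0.329 ]
 [ 0.5931 -0.3087]] [ 0.52623616 -0.21998494]
yaw 12.389608763715485 0.20264279718375947
yaw 12.251855615591104 0.20217592588632743
ptr 272 [ 0.5308 -0.2921] axis 53.10028386674619 [0.01702689 0.02906007]
red 174 [ 0.5275 -0.1983] axis 172.47452873826396 [0.01519435 0.02744642]<stdin>:11: RuntimeWarning: Mean of empty slice.
  ret = ret.dtype.type(ret / rcount)
  avg = a.mean(axis, **keepdims_kw)
  ret = um.true_divide(
<stdin>:11: RuntimeWarning: Degrees of freedom <= 0 for slice
  c *= np.true_divide(1, fact)
  c *= np.true_divide(1, fact)
Traceback (most recent call last):
ValueError: not enough values to unpack (expected 2, got 0)

During handling of the above exception, another exception occurred:

Traceback (most recent call last):
numpy.linalg.LinAlgError: 0-dimensional array given. Array must be at least two-dimensional
```

```bash
python3 -m handwheel '[{"hand":0.05,"dp":[0.003,0.003,0.04],"turn":0},{"hand":0.05,"dp":[0.003,0.003,0.075],"turn":0},{"hand":0.05,"dp":[0.003,0.003,0.095],"turn":0},{"hand":0.05,"dp":[0.003,0.003,0.107],"turn":0},{"hand":0.05,"dp":[0.003,0.003,0.107],"turn":0},{"hand":0.008,"dp":[0.003,0.003,0.107],"turn":0},{"hand":0.008,"dp":[0.003,0.003,0.107],"turn":0},{"hand":0.008,"dp":[0.003,0.003,0.107],"turn":0},{"hand":0.008,"dp":[0.003,0.003,0.107],"turn":0},{"hand":0.008,"dp":[0.003,0.003,0.107],"turn":0},{"hand":0.008,"dp":[0.003,0.003,0.107],"turn":0}]' 20
```

```text
time_s: 3.73
ee_pos: [0.54, -0.2805, 0.0872]
eef_rot: [2.807, 1.408, 0.001]
force: [-0.2, 0.1, 0.2]
width: 0.0135
gripper_force: 0.0
```

```bash
python3 -m handwheel '[{"hand":0.008,"dp":[0,0,0],"turn":0},{"hand":0.008,"dp":[0,0,0],"turn":0},{"hand":0.008,"dp":[0,0,0],"turn":0},{"hand":0.008,"dp":[0,0,0],"turn":0}]' 20
```

```text
time_s: 4.07
ee_pos: [0.5397, -0.2803, 0.0865]
eef_rot: [2.808, 1.409, -0.0]
force: [-0.6, -0.2, 0.2]
width: 0.0079
gripper_force: 0.0
```

```bash
python3 - <<'E'
from h import *
im,_=vision.camera("side"); a=im[200:360,230:400]
im,_=vision.camera("top"); b=im[130:290,310:480]
cv2.imwrite("pics/s2.png",cv2.resize(np.hstack([a,b]),(800,376),interpolation=cv2.INTER_CUBIC))
E
```

```text
(no output)
```

View pics/s2.png

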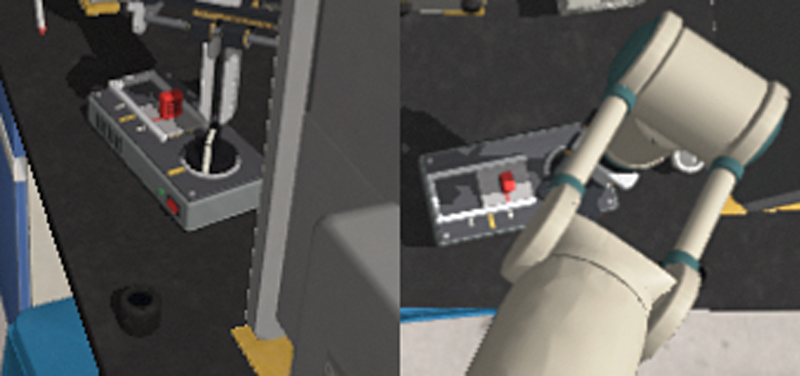

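The fingers are closed, but in the side view the tips (around (215,120) in this crop) look to be above or behind the bar. I'll check this by projecting the TCP and tips into the side camera.

```bash
python3 - <<'E'
from h import *
s=telemetry.observe(); M=R.from_rotvec(s["eef_rot"]).as_matrix()
print(s["ee_pos"],s["width"],M.round(3).tolist(),s["time_s"])
def proj(n,X):
    p,T=cam(n); q=np.linalg.inv(T)@np.append(X,1); K=np.array([[p["fx"],0,p["cx"]],[0,p["fy"],p["cy"]],[0,0,1]])
    return cv2.projectPoints(q[None,:3],np.zeros(3),np.zeros(3),K,np.array([p["k1"],0,0,0.]))[0].ravel().round(1)
for n in ("side","wrist"):
    print(n,cam(n)[1][:3,3].round(3),"tcp",proj(n,s["ee_pos"]),"tip",proj(n,s["ee_pos"]+.025*M[:,2]),"grip",proj(n,[.539,-.2805,.07]),"gripbottom",proj(n,[.539,-.2805,.057]))
im,_=vision.camera("side"); a=im[210:290,280:350]; cv2.imwrite("pics/s3.png",cv2.resize(a,None,fx=6,fy=6,interpolation=cv2.INTER_CUBIC)[:480])
w,_=vision.camera("wrist"); cv2.imwrite("pics/w3.png",w)
c=np.hstack([cv2.resize(a,(367,420),interpolation=cv2.INTER_CUBIC),w[:,60:480]]); cv2.imwrite("pics/c3.png",c)
print(at_depth(*cam("side"),(317,252),vision.camera("side")[1][252,317]))
E
```

```text
[ 0.53964962 -0.28033179  0.08641523] 0.007985507571573128 [[0.598, 0.802, -0.0], [0.802, -0.598, -0.0], [-0.0, -0.0, -1.0]] 4.1667
side [ 0.212 -1.04   0.651] tcp [321.4 254.4] tip [320.7 262.9] grip [320.7 260.1] gripbottom [320.4 264.5]
wrist [ 0.584 -0.223  0.277] tcp [275. 244.] tip [275.4 230.4] grip [274.6 235.5] gripbottom [274.8 229. ]
[ 0.55185543 -0.22255872  0.05285551]
```

View pics/c3.png

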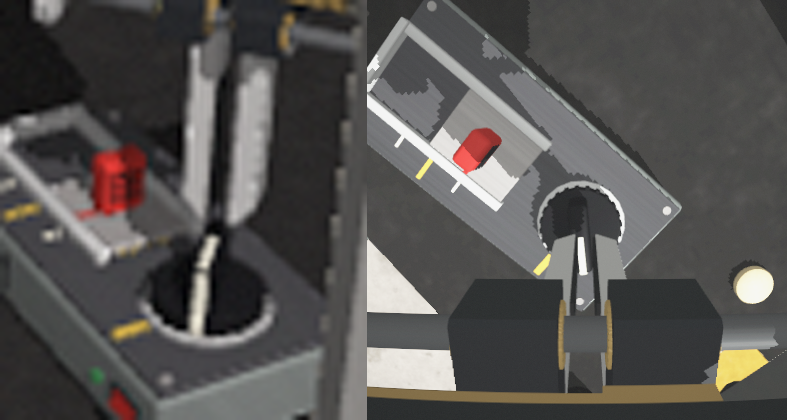

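```bash
python3 - <<'E'
from h import *
p,T=cam("wrist"); s=telemetry.observe(); im,de=vision.camera("wrist")
def show(u,v): 
    X=at_depth(p,T,(u,v),de[v,u]); print((u,v),de[v,u].round(4),X.round(4))
print("deck/table");[show(*q) for q in [(250,160),(300,150),(180,120),(445,283),(420,150)]]
print("bar/disc col");[show(272+5,v) for v in range(195,280,8)]
print("left finger");[show(258,v) for v in range(236,300,8)]
print("right finger");[show(292,v) for v in range(236,300,8)]
ps,Ts=cam("side"); i2,d2=vision.camera("side")
for u,v in [(318,235),(318,245),(318,250),(319,252),(327,240),(327,248),(327,252),(320,258),(319,262),(300,280)]: print("side",(u,v),at_depth(ps,Ts,(u,v),d2[v,u]).round(4))
E
```

```text
deck/table
(250, 160) 0.2328 [ 0.5522 -0.235   0.0444]
(300, 150) 0.2317 [ 0.583  -0.2497  0.0439]
(180, 120) 0.221 [ 0.5327 -0.1873  0.0499]
(445, 283) 0.2966 [ 0.6178 -0.4221  0.0068]
(420, 150) 0.2753 [ 6.605e-01 -3.118e-01 -3.000e-04]
bar/disc col
(277, 195) 0.2254 [ 0.5541 -0.2627  0.0574]
(277, 203) 0.2105 [ 0.5533 -0.2639  0.0732]
(277, 211) 0.205 [ 0.5514 -0.2665  0.0797]
(277, 219) 0.2053 [ 0.5486 -0.2702  0.0806]
(277, 227) 0.2055 [ 0.5459 -0.2739  0.0816]
(277, 235) 0.2063 [ 0.543  -0.2778  0.082 ]
(277, 243) 0.209 [ 0.5396 -0.2823  0.0806]
(277, 251) 0.2098 [ 0.5367 -0.2863  0.081 ]
(277, 259) 0.2111 [ 0.5335 -0.2904  0.081 ]
(277, 267) 0.2116 [ 0.5306 -0.2944  0.0817]
(277, 275) 0.2525 [ 0.5169 -0.3126  0.0454]
left finger
(258, 236) 0.2329 [ 0.5271 -0.2777  0.057 ]
(258, 244) 0.1751 [ 0.5389 -0.2674  0.1127]
(258, 252) 0.1635 [ 0.5397 -0.2674  0.1246]
(258, 260) 0.1553 [ 0.5399 -0.268   0.1331]
(258, 268) 0.1444 [ 0.5411 -0.2675  0.1441]
(258, 276) 0.138 [ 0.5411 -0.268   0.1508]
(258, 284) 0.1312 [ 0.5415 -0.2682  0.1578]
(258, 292) 0.1257 [ 0.5416 -0.2686  0.1635]
right finger
(292, 236) 0.1868 [ 0.553  -0.2779  0.1006]
(292, 244) 0.1736 [ 0.5529 -0.2772  0.1141]
(292, 252) 0.163 [ 0.5526 -0.2768  0.1249]
(292, 260) 0.1546 [ 0.5522 -0.2768  0.1337]
(292, 268) 0.1465 [ 0.5519 -0.2767  0.1421]
(292, 276) 0.1389 [ 0.5517 -0.2764  0.1499]
(292, 284) 0.1316 [ 0.5517 -0.276   0.1574]
(292, 292) 0.1288 [ 0.5506 -0.2772  0.1606]
side (318, 235) [ 0.5276 -0.2792  0.1418]
side (318, 245) [ 0.5287 -0.2811  0.1153]
side (318, 250) [ 0.5284 -0.2842  0.1033]
side (319, 252) [ 0.5589 -0.2189  0.0493]
side (327, 240) [ 0.544  -0.2954  0.1356]
side (327, 248) [ 0.5462 -0.2944  0.1126]
side (327, 252) [ 0.6083 -0.1582  0.0007]
side (320, 258) [ 0.5325 -0.2902  0.0839]
side (319, 262) [ 0.5269 -0.2993  0.0797]
side (300, 280) [ 0.4831 -0.2969  0.0334]
```

The depth data puts the bar where I expected it: top at 81 mm, centre about (.541,-.280), axis 53°. The fingertips are actually at z≈0.10, not 0.061, so the fingers end well short of the stated geometry. They closed above the bar without touching it. I'll open, go down in steps, and check the tip height.

```bash
python3 -m handwheel '[{"hand":0.04,"dp":[0,0.001,0],"turn":0},{"hand":0.04,"dp":[0,0.001,0],"turn":0},{"hand":0.04,"dp":[0,0.001,0],"turn":0},{"hand":0.04,"dp":[0,0.001,0],"turn":0},{"hand":0.04,"dp":[0,0.001,0],"turn":0},{"hand":0.04,"dp":[0,0.001,0.01],"turn":0},{"hand":0.04,"dp":[0,0.001,0.018],"turn":0},{"hand":0.04,"dp":[0,0.001,0.018],"turn":0}]' 20
python3 - <<'E'
from h import *
p,T=cam("wrist"); s=telemetry.observe(); im,de=vision.camera("wrist"); cv2.imwrite("pics/w4.png",im)
M=R.from_rotvec(s["eef_rot"]).as_matrix()
v,u=np.nonzero((de>0)&(de<.25))
P=np.array([at_depth(p,T,(a,b),de[b,a]) for a,b in zip(u,v)])
L=(P-s["ee_pos"])@M   # tool coordinates
for sg in (1,-1):
    q=L[(np.abs(L[:,0])<.015)&(sg*L[:,1]>.014)&(sg*L[:,1]<.045)&(L[:,2]>-.06)]
    # z histogram near the finger: highest z values belonging to finger vs deck
    print(sg,np.histogram(q[:,2],bins=np.arange(-.06,.05,.005)))
print(s["ee_pos"],s["force"],s["width"])
E
```

```text
time_s: 5.08
ee_pos: [0.5389, -0.2799, 0.0661]
eef_rot: [-2.805, -1.407, 0.003]
force: [-0.4, 0.4, -0.1]
width: 0.0399
gripper_force: 0.0
1 (array([211, 195, 186, 162, 142, 134, 119, 119,  84,  32,   0,   0,   0,
       668,  87, 134, 710,   0,   0,   0,   0]), array([-6.00000000e-02, -5.50000000e-02, -5.00000000e-02, -4.50000000e-02,
       -4.00000000e-02, -3.50000000e-02, -3.00000000e-02, -2.50000000e-02,
       -2.00000000e-02, -1.50000000e-02, -1.00000000e-02, -5.00000000e-03,
       -2.77555756e-17,  5.00000000e-03,  1.00000000e-02,  1.50000000e-02,
        2.00000000e-02,  2.50000000e-02,  3.00000000e-02,  3.50000000e-02,
        4.00000000e-02,  4.50000000e-02]))
-1 (array([215, 198, 165, 158, 140, 128, 124, 107,  85,  33,   0,   0,   0,
       607, 103, 104, 761,   0,   0,   0,   0]), array([-6.00000000e-02, -5.50000000e-02, -5.00000000e-02, -4.50000000e-02,
       -4.00000000e-02, -3.50000000e-02, -3.00000000e-02, -2.50000000e-02,
       -2.00000000e-02, -1.50000000e-02, -1.00000000e-02, -5.00000000e-03,
       -2.77555756e-17,  5.00000000e-03,  1.00000000e-02,  1.50000000e-02,
        2.00000000e-02,  2.50000000e-02,  3.00000000e-02,  3.50000000e-02,
        4.00000000e-02,  4.50000000e-02]))
[ 0.53891932 -0.27994044  0.06608209] [-0.37961378  0.41646706 -0.13967429] 0.03994414712998829
```

The tips end 12 mm behind the reported TCP, which is consistent on both fingers, so they are now at z≈0.078. I'll go 17 mm lower, close, and check.

```bash
python3 -m handwheel '[{"hand":0.04,"dp":[0.001,0.001,0.008],"turn":0},{"hand":0.04,"dp":[0.001,0.001,0.017],"turn":0},{"hand":0.04,"dp":[0.001,0.001,0.017],"turn":0},{"hand":0.005,"dp":[0.001,0.001,0.017],"turn":0},{"hand":0.005,"dp":[0.001,0.001,0.017],"turn":0},{"hand":0.005,"dp":[0.001,0.001,0.017],"turn":0},{"hand":0.005,"dp":[0.001,0.001,0.017],"turn":0},{"hand":0.005,"dp":[0.001,0.001,0.017],"turn":0},{"hand":0.005,"dp":[0.001,0.001,0.017],"turn":0},{"hand":0.005,"dp":[0.001,0.001,0.017],"turn":0},{"hand":0.005,"dp":[0.001,0.001,0.017],"turn":0}]' 20
```

```text
time_s: 6.05
ee_pos: [0.5381, -0.2773, 0.0515]
eef_rot: [-2.8, -1.405, 0.006]
force: [-6.5, 6.5, 5.7]
width: 0.0121
gripper_force: 20.0
```

Gripped at 12.1 mm. I'll relieve the lateral force and turn the head clockwise by 0.715 rad.

```bash
python3 -m handwheel '[{"hand":0.005,"dp":[0,-0.003,0],"turn":0},{"hand":0.005,"dp":[0,-0.003,0],"turn":0.08},{"hand":0.005,"dp":[0,-0.003,0],"turn":0.16},{"hand":0.005,"dp":[0,-0.003,0],"turn":0.24},{"hand":0.005,"dp":[0,-0.003,0],"turn":0.32},{"hand":0.005,"dp":[0,-0.003,0],"turn":0.40},{"hand":0.005,"dp":[0,-0.003,0],"turn":0.48},{"hand":0.005,"dp":[0,-0.003,0],"turn":0.56},{"hand":0.005,"dp":[0,-0.003,0],"turn":0.64},{"hand":0.005,"dp":[0,-0.003,0],"turn":0.715},{"hand":0.005,"dp":[0,-0.003,0],"turn":0.715},{"hand":0.005,"dp":[0,-0.003,0],"turn":0.715},{"hand":0.005,"dp":[0,-0.003,0],"turn":0.715}]' 20
cat > ang.py <<'E'
from h import *
import sys
# unit yaw and bar direction from wrist depth
p,T=cam("wrist"); s=telemetry.observe(); im,de=vision.camera("wrist"); cv2.imwrite(f"pics/{sys.argv[1]}.png",im)
M=R.from_rotvec(s["eef_rot"]).as_matrix()
v,u=np.nonzero((de>0)&(de<.4)); P=np.array([at_depth(p,T,(a,b),de[b,a]) for a,b in zip(u,v)]); C=im[v,u].astype(int)
def fit(m,name,ext=False):
    q=(P[m][:,:2]*1000).astype(np.float32)
    if len(q)<20: print(name,"none");return
    print(name,len(q),P[m].mean(0).round(4),"pca/rect",np.round(cv2.minAreaRect(q)[0],1),np.round(cv2.minAreaRect(q)[1],1),round(cv2.minAreaRect(q)[2],1))
near=np.linalg.norm(P[:,:2]-[.539,-.279],axis=1)
wt=(C.min(1)>110)
top=(np.abs(P[:,2]-.081)<.004)
fit(top&(near<.03),"bar top"); fit(top&(near<.03)&wt,"white")
red=(C[:,2]>110)&(C[:,1]<70)&(C[:,0]<90)
fit(red&top,"tab top")
yel=(C[:,2]>130)&(C[:,1]>110)&(C[:,0]<110)&(np.abs(P[:,2]-.045)<.006)
for n,c in (("index",[.499,-.289]),("half",[.475,-.184])): fit(yel&(np.linalg.norm(P[:,:2]-c,axis=1)<.02),n)
m=(P[:,2]>.04)&(P[:,2]<.06)&(np.linalg.norm(P[:,:2]-[.526,-.22],axis=1)<.16); fit(m,"unit")
print(s["time_s"],s["ee_pos"].round(4),np.degrees(np.arctan2(M[1,0],M[0,0])).round(2),s["force"].round(1),s["moment"].round(2),s["width"],s["gripper_force"])
E
python3 ang.py w5
```

```text
time_s: 7.13
ee_pos: [0.539, -0.2786, 0.0515]
eef_rot: [-3.123, -0.339, 0.001]
force: [-2.3, 1.4, 1.2]
width: 0.0111
gripper_force: 20.0
bar top 2127 [ 0.541  -0.2787  0.0806] pca/rect [ 541.  -282.8] [42.8 33.3] 33.1
white 628 [ 0.5369 -0.2798  0.0813] pca/rect [ 533.9 -280.5] [34.4 35.6] 12.6
tab top 1074 [ 0.5229 -0.2007  0.0802] pca/rect [ 522.  -199.9] [22.6 13.8] 11.3
index none
half none
unit 44243 [ 0.5387 -0.2091  0.0469] pca/rect [ 528.1 -219.1] [106.2 219. ] 12.5
7.1333 [ 0.539  -0.2786  0.0515] 12.39 [-2.3  1.4  1.2] [ 0.44  0.37 -0.09] 0.011146002665479113 19.994729161262512
```

View pics/w5.png

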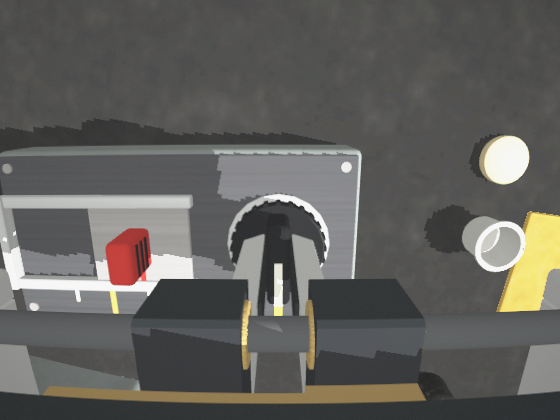

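The pointer (278,265–300) now lines up with the yellow mark (278,311). The tool yaw is 12.4° against the unit's 12.4°. I'll release and lift, then check the head before going to the tab.

```bash
python3 -m handwheel '[{"hand":0.04,"dp":[0,0,0],"turn":0},{"hand":0.04,"dp":[0,0,0],"turn":0},{"hand":0.04,"dp":[0,0,0],"turn":0},{"hand":0.04,"dp":[0,0,0],"turn":0},{"hand":0.04,"dp":[0,0,-0.02],"turn":0},{"hand":0.04,"dp":[0,0,-0.045],"turn":0},{"hand":0.04,"dp":[0,-0.04,-0.05],"turn":0},{"hand":0.04,"dp":[0,-0.08,-0.05],"turn":0},{"hand":0.04,"dp":[0,-0.08,-0.05],"turn":0},{"hand":0.04,"dp":[0,-0.08,-0.05],"turn":0}]' 30
python3 ang.py w6
```

```text
time_s: 8.02
ee_pos: [0.5222, -0.1993, 0.1019]
eef_rot: [3.122, 0.341, 0.001]
force: [1.1, 0.2, -0.6]
width: 0.0397
gripper_force: 0.0
bar top 1188 [ 0.5392 -0.2782  0.0804] pca/rect [ 538.1 -279.3] [44.6 12.7] 11.5
white 279 [ 0.5293 -0.2818  0.0815] pca/rect [ 528.7 -282. ] [25.6  9.4] 1.2
tab top 73 [ 0.5247 -0.1941  0.0798] pca/rect [ 524.3 -194.1] [ 8.8 21. ] 75.1
index none
half none
unit 33503 [ 0.5344 -0.2125  0.0472] pca/rect [ 526.6 -218.9] [108.4 219.7] 12.5
8.0167 [ 0.5222 -0.1993  0.1019] 12.46 [ 1.1  0.2 -0.6] [ 0.03 -0.05 -0.  ] 0.039709774519538915 0.0
```

View pics/w6.png

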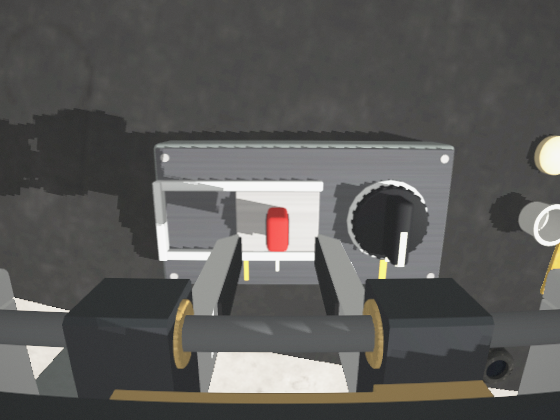

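The head stayed on its mark, with the bar at (400,230) parallel to the unit. The red tab (278,230) is centred between the open fingers. I'll descend and grip.

```bash
python3 -m handwheel '[{"hand":0.04,"dp":[0,0,0.025],"turn":0},{"hand":0.04,"dp":[0,0,0.042],"turn":0},{"hand":0.04,"dp":[0,0,0.052],"turn":0},{"hand":0.04,"dp":[0,0,0.052],"turn":0},{"hand":0.005,"dp":[0,0,0.052],"turn":0},{"hand":0.005,"dp":[0,0,0.052],"turn":0},{"hand":0.005,"dp":[0,0,0.052],"turn":0},{"hand":0.005,"dp":[0,0,0.052],"turn":0},{"hand":0.005,"dp":[0,0,0.052],"turn":0},{"hand":0.005,"dp":[0,0,0.052],"turn":0},{"hand":0.005,"dp":[0,0,0.052],"turn":0}]' 30
python3 ang.py w7
```

```text
time_s: 8.98
ee_pos: [0.5226, -0.1984, 0.0504]
eef_rot: [-3.12, -0.335, -0.002]
force: [-0.3, 7.0, 2.9]
width: 0.0138
gripper_force: 30.0
bar top 1838 [ 0.54   -0.2778  0.0804] pca/rect [ 538.4 -278.9] [44.6 12.4] 11.5
white 398 [ 0.5296 -0.2814  0.0816] pca/rect [ 529.  -281.6] [25.6  8.6] 5.7
tab top 297 [ 0.5243 -0.1985  0.0793] pca/rect [ 521.5 -199.3] [23.6 13.8] 11.7
index none
half none
unit 42252 [ 0.5431 -0.2118  0.0471] pca/rect [ 528.7 -217.8] [104.3 219.4] 12.2
8.9833 [ 0.5226 -0.1984  0.0504] 12.25 [-0.3  7.   2.9] [ 1.15 -0.01 -0.01] 0.013760168186474582 29.999014735221863
```

Gripped at 13.8 mm. The tab is 82.0 mm from the head axis, so the shutter is closed. Next I'll slide it slowly along the unit's +y (tool −y).

```bash
python3 -m handwheel '[{"hand":0.005,"dp":[0,-0.004,0],"turn":0},{"hand":0.005,"dp":[0,-0.008,0],"turn":0},{"hand":0.005,"dp":[0,-0.012,0],"turn":0},{"hand":0.005,"dp":[0,-0.016,0],"turn":0},{"hand":0.005,"dp":[0,-0.019,0],"turn":0},{"hand":0.005,"dp":[0,-0.022,0],"turn":0},{"hand":0.005,"dp":[0,-0.024,0],"turn":0},{"hand":0.005,"dp":[0,-0.024,0],"turn":0},{"hand":0.005,"dp":[0,-0.024,0],"turn":0},{"hand":0.005,"dp":[0,-0.024,0],"turn":0}]' 30
python3 ang.py w8
python3 - <<'E'
from h import *
s=telemetry.observe(); y=np.array([-.2147,.9767]); print("travel",(s["ee_pos"][:2]-[.5226,-.1984])@y, "from axis-82",(s["ee_pos"][:2]-[.539,-.2788])@y-.082)
im=cv2.imread("pics/w8.png"); cv2.imwrite("pics/w8c.png",cv2.resize(im[130:310,150:450],(800,480),interpolation=cv2.INTER_CUBIC))
E
```

```text
time_s: 9.87
ee_pos: [0.5185, -0.1793, 0.0504]
eef_rot: [3.119, 0.338, 0.003]
force: [-0.1, -6.3, 2.7]
width: 0.0137
gripper_force: 30.0
bar top 1810 [ 0.5396 -0.2777  0.0803] pca/rect [ 538.5 -278.9] [44.6 12.5] 12.2
white 446 [ 0.5317 -0.2811  0.0814] pca/rect [ 537.4 -281.6] [41.7  9.7] 3.5
tab top 276 [ 0.5205 -0.1788  0.0794] pca/rect [ 517.5 -180.2] [23.3 13.6] 13.8
index none
half none
unit 42018 [ 0.5427 -0.2131  0.047 ] pca/rect [ 528.9 -217.4] [104.4 219.2] 12.3
9.8667 [ 0.5185 -0.1793  0.0504] 12.35 [-0.1 -6.3  2.7] [-1.1  -0.09 -0.03] 0.01371245773665319 30.000935196876526
travel 0.01947502874927149 from axis-82 0.019522788749271505
```

View pics/w8.png

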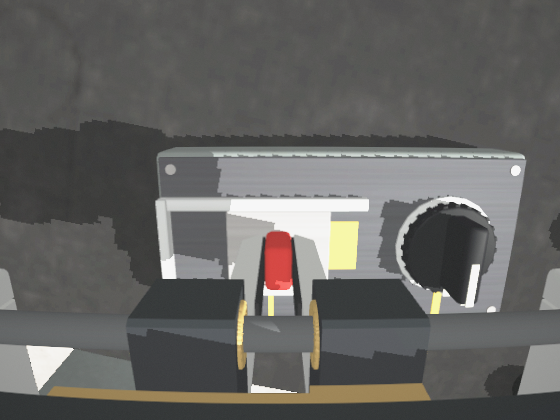

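Travel is 19.5 mm. In this picture the tab (278) is still short of the yellow tick (270,303), so it needs about 4.6 mm more.

```bash
python3 -m handwheel '[{"hand":0.005,"dp":[0,-0.002,0],"turn":0},{"hand":0.005,"dp":[0,-0.004,0],"turn":0},{"hand":0.005,"dp":[0,-0.0048,0],"turn":0},{"hand":0.005,"dp":[0,-0.0048,0],"turn":0},{"hand":0.005,"dp":[0,-0.0048,0],"turn":0},{"hand":0.005,"dp":[0,-0.0048,0],"turn":0},{"hand":0.005,"dp":[0,-0.0048,0],"turn":0}]' 30
python3 ang.py w9
python3 - <<'E'
from h import *
s=telemetry.observe(); y=np.array([-.2147,.9767]); print("travel",(s["ee_pos"][:2]-[.5226,-.1984])@y)
a=cv2.imread("pics/w9.png")[140:320,200:520]; b,_=vision.camera("side"); b=b[210:310,260:360]
cv2.imwrite("pics/c9.png",np.vstack([cv2.resize(a,(640,360),interpolation=cv2.INTER_CUBIC),cv2.resize(b[20:57],(640,237),interpolation=cv2.INTER_CUBIC)]))
E
```

```text
time_s: 10.5
ee_pos: [0.5175, -0.1751, 0.0504]
eef_rot: [3.118, 0.338, 0.004]
force: [1.1, -7.1, 1.8]
width: 0.0137
gripper_force: 30.0
bar top 1810 [ 0.5395 -0.2777  0.0803] pca/rect [ 538.2 -278.9] [44.9 12.9] 12.5
white 446 [ 0.5319 -0.2813  0.0814] pca/rect [ 537.3 -281.7] [42.2  9.2] 10.2
tab top 315 [ 0.5188 -0.1747  0.0795] pca/rect [ 516.5 -176. ] [22.7 13.3] 12.1
index none
half none
unit 42064 [ 0.5424 -0.213   0.047 ] pca/rect [ 528.5 -217.5] [104.7 219. ] 12.5
10.5 [ 0.5175 -0.1751  0.0504] 12.36 [ 1.1 -7.1  1.8] [-1.17  0.    0.01] 0.013730607596179611 30.0015190243721
travel 0.023924235407998026
```

View pics/c9.png

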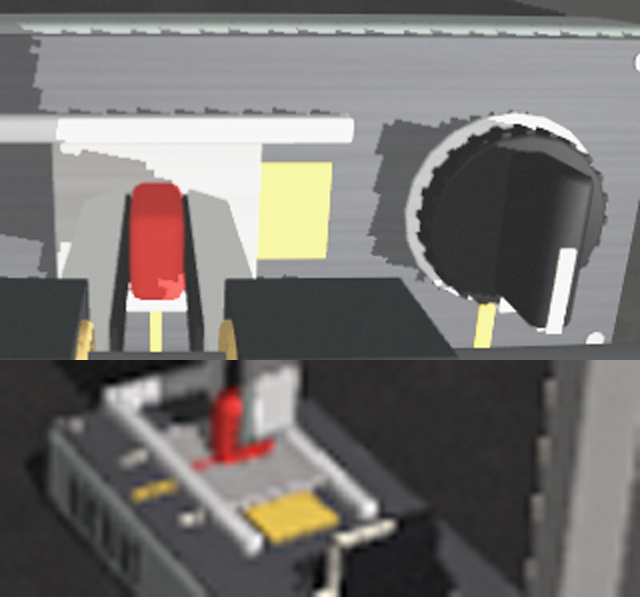

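In the wrist crop the yellow tick (156,332) sits centred under the tab (157). The side view shows the red line level with the tick. Travel is 23.9 mm, and the head bar is at 12.5°, matching the unit. I'm handing the job in while still holding the tab.

```bash
python3 -c "
from bench import order; print(order.close_job())"
```

```text
the job is handed in; nothing more can be done
None
```

The job is handed in: the filter head was turned to its yellow mark, then the shutter was slid to half travel (23.9 mm measured), where the fingers are still holding it steady.

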